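Seat a circuit board in the bench board holder

ROBOT

A 6-joint arm with a two-finger parallel gripper is mounted at the origin on the work surface. World frame = base frame: x ahead of the robot, y to its left, z up, the work surface at z = 0. Lengths are in m, angles in degrees, forces in N, time in s.
With the tool pointing down it reaches from about 0.375 to 0.9 m from the base axis. Payload 3.1 kg.
Tool frame: the origin (TCP) lies at the very end of the fingers, on their centre line; the grasp point (between the pads) lies 19 mm behind it; z points along the fingers, y is the line along which they close (so a half turn about z gives the same grasp; the last joint's range is limited). The gripper opens to 87 mm and grips with 3 to 60 N. Pads are 19 mm wide; open, the fingers measure 117 mm over their backs; the gripper's body (75 mm by 190 mm) begins 51 mm behind the grasp point.
Start: joints at [53.486, 30.224, 82.088, -0, 67.689, -10.227], TCP at [0.277, 0.56, 0.223] pointing down, gripper open.
Joint ranges: [-176.69, 176.69], [-43.24, 126.21], [12.49, 139.97], [-82, 262], [0, 151.66], [-163.58, 163.58]. Speed limits (degrees/s): [159.86, 159.86, 180, 180, 180, 180].

INTERFACE

Orientations are given as a 3x3 rotation matrix whose columns are the frame's x, y, z axes.
In Python, from rig import bot, imaging gives the robot as it stands.
- The arm moves only by the tool drive_tool, never from a script. Its argument "deltas" is text: rows parted by semicolons, each of 5 numbers parted by spaces: the finger opening in mm, from 0 to 87, then the shift along the world's x, y, z in mm, then the turn about the world's z in rad. In form: jaw dx dy dz twist; .... A call has 1 to 12 rows; each row is the pose to reach, as a shift and turn from the pose commanded when the call began; what a row does not reach only later rows make up. A row lasts 1/10 s, in which the tool goes at most 50 mm and 8.59 degrees, less where a joint would pass 70% of its speed; a pose out of reach is approached as far as the arm can. A call with a gripper value outside its range is refused whole. The fingers move at their own pace and stop on an object; the grip force is fixed at half the most. Time passes only in rows, so rows that repeat a pose let the fingers close. It gives the time, the measured TCP pose, the force, the opening and the grip force at its end, in the units of the state.
- bot.read_state(): the state, without advancing time (a new reading comes with each control period).
- imaging.capture(name): name is "side" or "top" or "wrist"; returns the picture (420x560x3 uint8, red, green, blue); there is no depth.
- imaging.camera_model(name): a dict with "fx", "fy", "cx", "cy" (pixels), "T" (4x4, takes a point from camera to world coordinates). Camera axes: x right, y down, z forward; pixel columns grow to the right and rows downward; lengths in m; the calibration is good to about 2 mm. A picture is of the moment at which its call begins: read the wrist's pose just before it. camera_model takes no time and is no camera call; for the wrist camera it gives the pose at the moment of the call.
- bot.hand_in(): hands the job in; it is judged then, once.
The state is a dict: "time_s": time; "joint_positions": joint angles; "qvel": joint speeds; "tau": joint torques, N m; "position": TCP position; "tcp_rot": TCP orientation; "force": force on the tool from outside, world axes, zero at the start; "moment": the same for the moment, N m; "opening": opening from 0.0 (shut) to 1.0 (fully open); "grasp_force": force on a finger pad.
Only numpy, scipy, OpenCV 4.12 (cv2) and the standard library are available. Lean on these libraries where they do the work, as an engineer would, in place of code of your own. Each camera call takes 0.05 s, during which the arm holds its last target. There are 200 camera calls.

TASK

The circuit board is standing loose and skewed in the board holder. Without picking it up, push it along the bed with your fingertips until its far edge is up against the end stop, and push the sliding jaw in until the board is nipped square between the two jaws with no gap on either side. Leave it clamped like that, and leave the other things on the bench alone.

Things in the scene. Friction and masses are not known exactly. Their poses are not given: they have to be found in the camera images.
- holder: Aluminium board holder, fixed firmly on the bench. Origin: on the bench, midway along the jaws; +x runs along the jaws to the end stop, +y across from the fixed jaw to the sliding jaw. Flat bed x -106 to 106, y -91 to 115 mm, its top 20 mm above the bench. The end opposite the stop (-x) is open: a fingertip can come in between the jaws there.
- stop_face (a point): Point on the end stop's face (holder x = 75, y = 0 mm), 33 mm above the bench, at the height of the board's edge. The stop is a steel bar, 60 mm along holder y (-39 to 21), 20 mm high above the bed, its face looking to the holder's -x.
- fixed_face (a point): Middle of the fixed jaw's clamping face (holder x = 0, y = -40 mm), 33 mm above the bench, looking to the holder's +y. The jaw is a bar 180 mm along holder x (-90 to 90), 20 mm thick, 22 mm high above the bed.
- jaw (a joint): Sliding jaw, in m: 0 when the jaws are 80 mm apart (exactly the board's width), positive when wider by that much (up to 0.048). It slides along the holder's y only, needs about 4 N to move, has no spring and stays where left. A bar 180 mm along the holder's x (-90 to 90), 16 mm thick, its top 22 mm above the bed.
- jaw_back (a point): Middle of the outer (+y) face of the thumb plate on the sliding jaw's back: the place to push, towards the holder's -y. The plate is 60 mm along holder x, its top 34.5 mm above the bed; this point is 18 mm above the bed and 21 mm outwards (+y) of the jaw's clamping face.
- board: Loose dark blue circuit board, 100 (x) x 80 (y) x 2 mm on four 12 mm standoffs, its top 14 mm above the bed, 80 to 150 g, sliding easily on the bed; parts on it, inside its outline, reach 28 mm above the bed (sockets at its -x end). Origin: under its middle, at the standoffs' feet. Its +x edge faces the end stop. Seated, its origin is at x = 25, y = 0 mm in the holder's frame.
- bottle: Brown glass bottle, 62 mm across and 190 mm high; bystander. Origin under its centre.
- mouse: White computer mouse, 108 x 60 x 34 mm; bystander. Origin under its centre.
- spool: Grey solder-wire spool standing on its flange, 54 mm across, 34 mm high; bystander. Origin under its centre.
- screwdriver: Black-handled screwdriver lying on the bench, 180 mm long; bystander. It lies along its own x.
Mind the look-alikes: they are no part of the job. Leave any orange look-alike of the board alone.

How it is judged:
By the outcome, as a careful person would: the job done as asked, in the order asked, and still so for the second after the job is handed in, with the robot touching nothing.
It also fails if it takes over 43 s, if anything falls off the work surface, if the arm or the gripper's body presses on something with over 40 N, if the wrist force passes 120 N, or if a joint passes its speed limit or range.

## Working session

There is one attempt and no reset: what is moved stays moved. The work goes in short steps, Python scripts to look and compute and a tool call to move; the robot and the scene stay as the last step left them, time stands still between calls to the robot, and variables do not carry over. Pictures are saved under pics/ and viewed, at most 10 in all, crops included, and the job is handed in when it is done.

Besides the shell and the picture viewer there is one more tool, called after "Call:" as name(argument=value, ...), one argument or row to a line, values as JSON. drive_tool: Moves the arm, as the interface text tells. Its arguments: {"type":"object","properties":{"deltas":{"type":"string"}},"required":["deltas"]}

```bash
mkdir -p pics
python3 - <<'E'
from rig import bot, imaging
import cv2,numpy as np
for n in ("top","side"):
    im=imaging.capture(n); cv2.imwrite(f"pics/{n}0.png",cv2.resize(im[:,:,::-1],(800,600),interpolation=cv2.INTER_CUBIC))
    m=imaging.camera_model(n); print(n,m["fx"],m["cx"],m["cy"],np.round(m["T"],3).tolist())
s=bot.read_state();print(s["time_s"],s["tcp_rot"],s["force"])
E
```

```text
top 535.5613370356011 284.30435223198754 213.30211183327637 [[-0.01, -0.999, 0.053, 0.487], [-1.0, 0.01, -0.012, 0.018], [0.011, -0.053, -0.999, 1.438], [0.0, 0.0, 0.0, 1.0]]
side 436.2285750699311 281.2759810730526 209.02578455861962 [[0.904, -0.242, 0.352, 0.183], [-0.427, -0.488, 0.761, -0.839], [-0.013, -0.838, -0.545, 0.671], [0.0, 0.0, 0.0, 1.0]]
0.1 [[-8.96603581e-01  4.42832496e-01 -1.18270394e-03]
 [ 4.42833941e-01  8.96602194e-01 -1.61453603e-03]
 [ 3.45445921e-04 -1.97134023e-03 -9.99997997e-01]] [-0.16523122  0.20099296 -0.11600561]
```

View pics/top0.png

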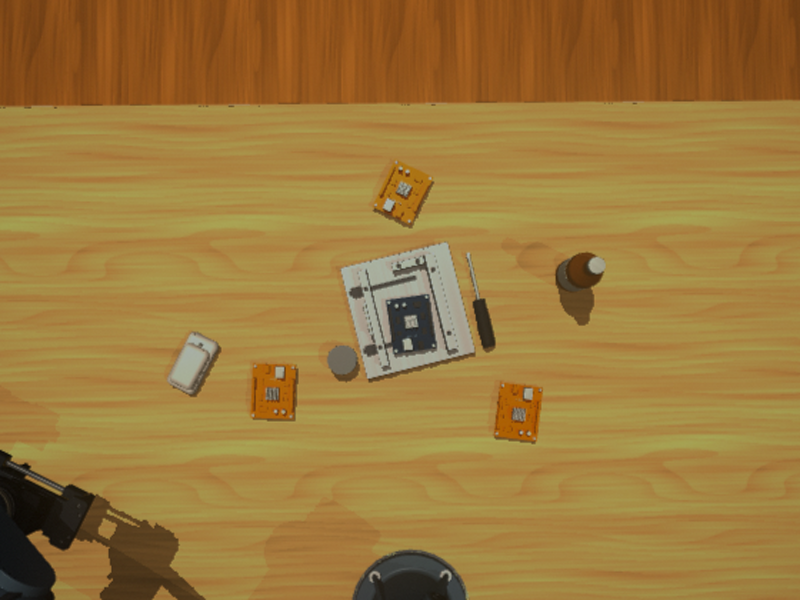

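View pics/side0.png

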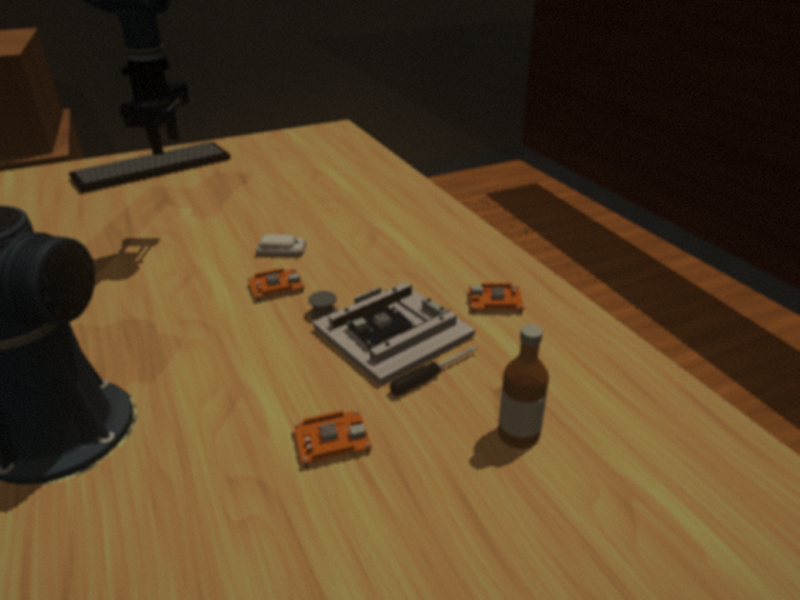

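The top view shows the holder around (407,311), with the stop towards the image top at about (410,268). The sliding jaw is on the left and the blue board at about (411,325). The spool stands at (342,362), near the holder's left front corner, and the screwdriver lies to its right. I'll enlarge this area.

```bash
cat > h.py <<'E'
import numpy as np,cv2
from rig import bot, imaging
def ray(m,u,v,z):
    T=np.array(m["T"]); d=T[:3,:3]@np.array([(u-m["cx"])/m["fx"],(v-m["cy"])/m["fy"],1]); o=T[:3,3]
    return o+d*(z-o[2])/d[2]
def proj(m,p):
    T=np.array(m["T"]); q=T[:3,:3].T@(np.array(p)-T[:3,3]); return np.array([m["fx"]*q[0]/q[2]+m["cx"],m["fy"]*q[1]/q[2]+m["cy"]])
E
python3 - <<'E'
from h import *
im=imaging.capture("top")[160:272,220:350,::-1]
cv2.imwrite("pics/crop.png",cv2.resize(im,None,fx=5,fy=5,interpolation=cv2.INTER_CUBIC))
E
```

```text
(no output)
```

View pics/crop.png

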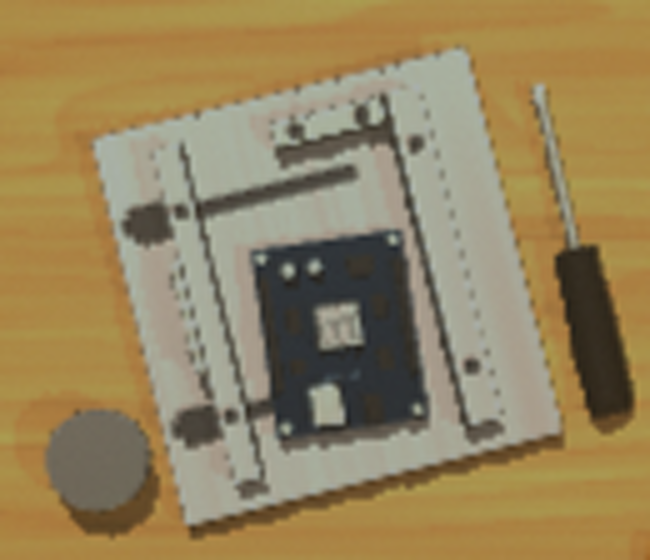

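The crop shows the bed's corners at (95,140), (465,47), (560,440) and (190,522). The board's corners are at (252,247), (400,230), (427,425) and (283,443). The thumb plate is the left dashed part at about (185,330), and the stop face is at y≈155.

```bash
cat >> h.py <<'E'
def fit(P,Q): # world = R P + t, 2D
    P=np.array(P,float);Q=np.array(Q,float);p=P-P.mean(0);q=Q-Q.mean(0)
    a=np.arctan2((p[:,0]*q[:,1]-p[:,1]*q[:,0]).sum(),(p*q).sum()); R=np.array([[np.cos(a),-np.sin(a)],[np.sin(a),np.cos(a)]])
    t=Q.mean(0)-R@P.mean(0); return a,R,t,np.abs(P@R.T+t-Q).max()
E
python3 - <<'E'
from h import *
m=imaging.camera_model("top")
W=lambda u,v,z: ray(m,220+(u+.5)/5-.5,160+(v+.5)/5-.5,z)[:2]*1000
C=[(106,115),(106,-91),(-106,-91),(-106,115)]
a,R,t,e=fit(C,[W(*p,.02) for p in [(95,140),(465,47),(560,440),(190,522)]])
print("holder",np.degrees(a),t,e)
H=lambda w:(R.T@(w-t)).round(1)
b,Rb,tb,eb=fit([(50,40),(50,-40),(-50,-40),(-50,40)],[W(*p,.034) for p in [(252,247),(400,230),(427,425),(283,443)]])
print("board in holder",np.degrees(b-a),H(tb),eb)
print("jaw inner",H(W(182,145,.042)),H(W(262,483,.042)),"fixed",H(W(385,97,.042)),H(W(468,435,.042)))
print("plate",H(W(172,268,.0545)),H(W(205,390,.0545)),"spool",H(W(97,460,.034)),"stop",H(W(280,160,.03)),H(W(385,130,.03)))
from scipy.spatial.transform import Rotation
s=bot.read_state();print(np.degrees(np.arctan2(s["tcp_rot"][1,1],s["tcp_rot"][0,1])) if hasattr(s["tcp_rot"],'shape') else s["tcp_rot"])
mw=imaging.camera_model("wrist");print(np.round(np.linalg.inv(np.block([[np.array(s["tcp_rot"]),np.array(s["position"])[:,None]],[np.array([[0,0,0,1.]])]]))@np.array(mw["T"]),3), mw["fx"])
E
```

```text
holder 12.961318594897195 [554.81251673 -12.2046899 ] 2.829560539334068
board in holder -5.727525836596685 [-27.5  11.9] 2.699629685490798
jaw inner [88.9 69.2] [-92.3  69.6] fixed [ 88.6 -40. ] [-93.2 -40.4]
plate [26.7 88.8] [-38.6  86.8] spool [-60.6 150.8] stop [70.4 21. ] [ 72.9 -36.6]
63.713760558271
[[-0.    -0.968 -0.252  0.069]
 [ 1.    -0.    -0.    -0.   ]
 [ 0.    -0.252  0.968 -0.161]
 [ 0.     0.     0.     1.   ]] 313.91694067798863
```

Call:
drive_tool(
  deltas="40 40 -140 0 0.15; 40 60 -200 0 0.25; 40 80 -270 0 0.35; 40 100 -340 0 0.45; 40 115 -400 0 0.55; 40 130 -450 0 0.65; 40 145 -500 0 0.686; 40 160 -550 0 0.686; 40 171 -589 0 0.686; 40 171 -589 -50 0.686; 40 171 -589 -80 0.686; 40 171 -589 -80 0.686",
)

```text
time_s: 1.35
position: [0.4406, -0.0034, 0.1584]
tcp_rot: [[-0.974, -0.225, 0.002], [-0.225, 0.974, -0.0], [-0.002, -0.001, -1.0]]
force: [0.6, 0.3, -0.3]
opening: 0.466
grasp_force: 0.0
```

Call:
drive_tool(
  deltas="40 0 0 0 0;40 0 0 0 0",
)

```text
time_s: 1.55
position: [0.4393, -0.0019, 0.158]
tcp_rot: [[-0.975, -0.222, -0.002], [-0.222, 0.975, 0.001], [0.002, 0.001, -1.0]]
force: [-0.8, 0.4, 0.7]
opening: 0.46
grasp_force: 0.0
```

Run:
```python
from h import *
m=imaging.camera_model("wrist");im=imaging.capture("wrist")
np.save("m1.npy",m,allow_pickle=True)
cv2.imwrite("pics/w1.png",cv2.resize(im[:,:,::-1],(800,600),interpolation=cv2.INTER_CUBIC))
```

```text
(no output)
```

View pics/w1.png

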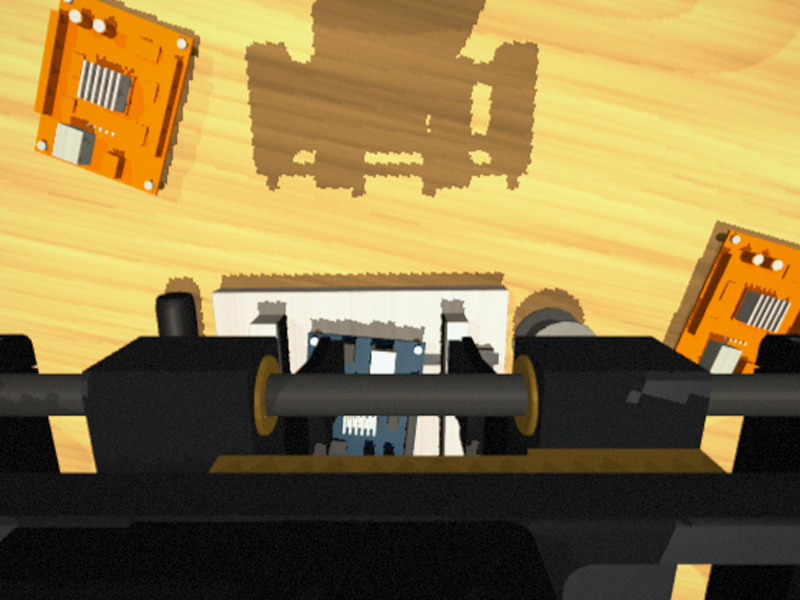

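The wrist view faces back toward the robot. It shows the bed's -x top corners at (214,290) and (507,288), and the board's rear corners at about (310,333) and (425,345). The fixed jaw's inner end edge is at about (278,320) and the sliding jaw's at (443,320). I'll use these to refine the holder pose.

Run:
```python
from h import *
m=np.load("m1.npy",allow_pickle=True).item(); k=.7
W=lambda u,v,z: ray(m,(u+.5)*k-.5,(v+.5)*k-.5,z)[:2]*1000
A,B=W(507,290,.02),W(214,292,.02)
d=A-B; print("len",np.linalg.norm(d),"angle",np.degrees(np.arctan2(d[1],d[0]))-90)
a,R,t,e=fit([(-106,115),(-106,-91)],[A,B]);print(t,e)
H=lambda w:(R.T@(w-t)).round(1)
print("board rear",H(W(310,333,.034)),H(W(425,345,.034)),"jaws",H(W(278,320,.042)),H(W(443,320,.042)), H(W(252,325,.042)))
s=bot.read_state();print(H(np.array(s["position"][:2])*1000),s["position"])
```

```text
len 200.97316762470876 angle 13.210640826989803
[554.30646807 -11.5563257 ] 2.446902341406286
board rear [-80.7 -21.5] [-71.6  55.7] jaws [-92.4 -40. ] [-91.7  66.6] [-89.2 -57.1]
[-109.6   36.6] [ 0.43923851 -0.00095857  0.15855005]
```

Call:
drive_tool(
  deltas="40 3 -23 0 0.005; 40 3 -23 -40 0.005; 40 3 -23 -80 0.005; 40 3 -23 -110 0.005; 40 3 -23 -125 0.005; 40 3 -23 -131 0.005; 40 3 -23 -131 0.005; 40 3 -23 -131 0.005",
)

```text
time_s: 2.4
position: [0.4435, -0.0237, 0.0287]
tcp_rot: [[-0.973, -0.232, 0.002], [-0.232, 0.973, -0.001], [-0.002, -0.001, -1.0]]
force: [0.1, 0.0, 0.2]
opening: 0.457
grasp_force: 0.0
```

Call:
drive_tool(
  deltas="40 14.6 3.4 0 0; 40 21.4 5 0 0; 40 27.3 6.3 0 0; 40 33.1 7.7 0 0; 40 39 9.1 0 0; 40 43.8 10.2 0 0; 40 48.7 11.3 0 0; 40 53.6 12.5 0 0; 40 58.4 13.6 0 0; 40 62.3 14.5 0 0; 40 65.3 15.2 0 0; 40 67.2 15.6 0 0",
)

```text
time_s: 3.6
position: [0.5103, -0.0086, 0.0276]
tcp_rot: [[-0.973, -0.23, 0.0], [-0.23, 0.973, -0.0], [-0.0, -0.0, -1.0]]
force: [-0.6, 0.2, 0.7]
opening: 0.459
grasp_force: 0.2
```

Call:
drive_tool(
  deltas="40 1 0.2 0 0; 40 2 0.5 0 0; 40 3 0.7 0 0; 40 3.9 0.9 0 0; 40 3.9 0.9 0 0",
)

```text
time_s: 4.1
position: [0.5141, -0.0078, 0.0277]
tcp_rot: [[-0.973, -0.23, 0.0], [-0.23, 0.973, -0.0], [-0.0, -0.0, -1.0]]
force: [0.4, -0.8, -0.3]
opening: 0.462
grasp_force: 0.0
```

Call:
drive_tool(
  deltas="40 1 0.2 0 0; 40 2 0.5 0 0; 40 3 0.7 0 0; 40 3 0.7 0 0",
)

```text
time_s: 4.5
position: [0.517, -0.0071, 0.0277]
tcp_rot: [[-0.973, -0.23, -0.0], [-0.23, 0.973, -0.0], [0.0, 0.0, -1.0]]
force: [-0.4, -0.4, 0.2]
opening: 0.455
grasp_force: 0.2
```

Call:
drive_tool(
  deltas="40 1 0.2 0 0; 40 1.5 0.4 0 0;40 1.5 0.4 0 0",
)

```text
time_s: 4.8
position: [0.5172, -0.0066, 0.0276]
tcp_rot: [[-0.973, -0.23, -0.003], [-0.23, 0.973, 0.0], [0.002, 0.001, -1.0]]
force: [-3.6, -2.3, 1.8]
opening: 0.457
grasp_force: 2.0
```

Call:
drive_tool(
  deltas="40 1 0.2 0 0; 40 1 0.2 0 0;40 1 0.2 0 0",
)

```text
time_s: 5.1
position: [0.5172, -0.0064, 0.0275]
tcp_rot: [[-0.973, -0.23, -0.005], [-0.23, 0.973, 0.0], [0.004, 0.002, -1.0]]
force: [-5.1, -3.5, 2.9]
opening: 0.462
grasp_force: 3.0
```

Run:
```python
from h import *
im=imaging.capture("top")[160:272,220:350,::-1]
cv2.imwrite("pics/c2.png",cv2.resize(im,None,fx=5,fy=5,interpolation=cv2.INTER_CUBIC))
```

```text
(no output)
```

View pics/c2.png

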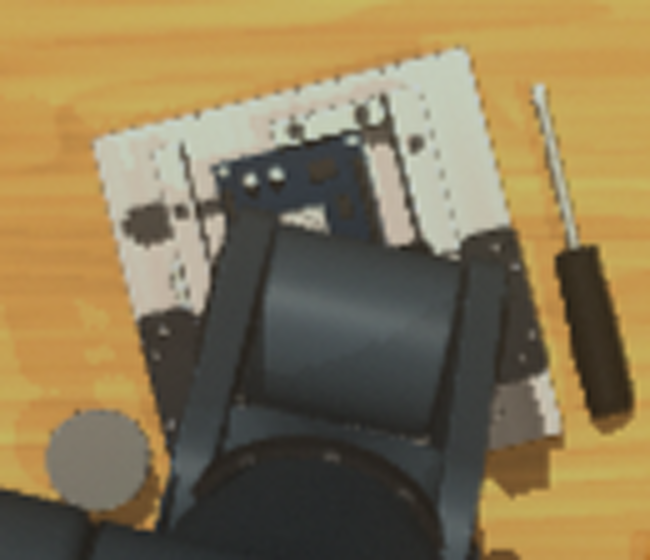

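The board's far edge now lies along the stop face, from (215,165) to (360,133), and it is square. Next I'll back off, lift, and go round to the thumb plate.

Call:
drive_tool(
  deltas="40 -8 -2 0 0; 40 -15 -3.5 0 0; 40 -15 -3.5 0 0; 40 -15 -3.5 40 0; 20 -15 -3.5 70 0; 0 -10 35 70 0; 0 0 75 70 0; 0 9 116 70 0; 0 9 116 70 0; 0 9 116 70 0; 0 9 116 40 0; 0 9 116 20 0",
)

```text
time_s: 6.35
position: [0.5284, 0.1083, 0.047]
tcp_rot: [[-0.973, -0.229, 0.001], [-0.229, 0.973, -0.0], [-0.0, -0.0, -1.0]]
force: [-0.7, 1.4, -1.1]
opening: 0.008
grasp_force: 0.0
```

Call:
drive_tool(
  deltas="0 0 0 0 0; 0 0 0 0 0",
)

```text
time_s: 6.55
position: [0.5283, 0.1084, 0.0476]
tcp_rot: [[-0.974, -0.228, -0.001], [-0.228, 0.974, -0.0], [0.001, 0.0, -1.0]]
force: [0.3, -0.6, 0.5]
opening: 0.004
grasp_force: 0.0
```

Call:
drive_tool(
  deltas="0 0 0 -19 0; 0 0 0 -19 0; 0 2.7 -11.7 -19 0; 0 3.9 -16.6 -19 0; 0 4.5 -19.5 -19 0; 0 5.4 -23.4 -19 0; 0 6.3 -27.3 -19 0; 0 7.3 -31.2 -19 0; 0 7.9 -34.1 -19 0; 0 8.6 -37 -19 0; 0 9.1 -39 -19 0",
)

```text
time_s: 7.65
position: [0.5377, 0.0706, 0.0288]
tcp_rot: [[-0.973, -0.23, 0.0], [-0.23, 0.973, 0.0], [-0.0, 0.0, -1.0]]
force: [-0.0, 5.1, 2.9]
opening: 0.006
grasp_force: 2.6
```

Call:
drive_tool(
  deltas="0 0.2 -1 0 0; 0 0.5 -2 0 0; 0 0.7 -3 0 0;0 0.7 -3 0 0",
)

```text
time_s: 8.05
position: [0.5383, 0.0674, 0.0286]
tcp_rot: [[-0.973, -0.23, 0.0], [-0.23, 0.973, -0.0], [-0.0, -0.0, -1.0]]
force: [-0.8, 4.3, 2.8]
opening: 0.007
grasp_force: 2.1
```

Call:
drive_tool(
  deltas="0 0.2 -1 0 0; 0 0.5 -2 0 0; 0 0.7 -3 0 0;0 0.9 -4 0 0; 0 0.9 -4 0 0",
)

```text
time_s: 8.55
position: [0.5393, 0.0633, 0.0286]
tcp_rot: [[-0.973, -0.23, 0.0], [-0.23, 0.973, -0.0], [-0.0, -0.0, -1.0]]
force: [-0.2, 5.1, 2.4]
opening: 0.01
grasp_force: 2.1
```

Call:
drive_tool(
  deltas="0 0.2 -1 0 0; 0 0.5 -2 0 0; 0 0.5 -2 0 0",
)

```text
time_s: 8.85
position: [0.5397, 0.0613, 0.0287]
tcp_rot: [[-0.973, -0.23, 0.0], [-0.23, 0.973, -0.0], [-0.0, -0.0, -1.0]]
force: [0.3, 4.1, 2.4]
opening: 0.004
grasp_force: 2.1
```

Still sliding at about 4–5 N. I'll continue in small steps.

Call:
drive_tool(
  deltas="0 0.2 -1 0 0; 0 0.5 -2 0 0; 0 0.5 -2 0 0",
)

```text
time_s: 9.15
position: [0.5402, 0.0594, 0.0286]
tcp_rot: [[-0.973, -0.23, 0.0], [-0.23, 0.973, -0.0], [-0.0, -0.0, -1.0]]
force: [0.5, 4.5, 2.2]
opening: 0.001
grasp_force: 2.1
```

Call:
drive_tool(
  deltas="0 0.2 -0.8 0 0; 0 0.3 -1.5 0 0; 0 0.3 -1.5 0 0",
)

```text
time_s: 9.45
position: [0.5405, 0.0579, 0.0287]
tcp_rot: [[-0.973, -0.23, 0.0], [-0.23, 0.973, -0.0], [-0.0, -0.0, -1.0]]
force: [0.1, 3.6, 2.1]
opening: 0.008
grasp_force: 2.1
```

Call:
drive_tool(
  deltas="0 0.2 -1 0 0; 0 0.5 -2 0 0; 0 0.5 -2 0 0",
)

```text
time_s: 9.75
position: [0.5406, 0.0575, 0.0287]
tcp_rot: [[-0.973, -0.229, -0.0], [-0.229, 0.973, 0.002], [-0.0, 0.002, -1.0]]
force: [0.9, 10.8, 3.0]
opening: 0.001
grasp_force: 5.3
```

Run:
```python
from h import *
im=imaging.capture("top")[160:272,220:350,::-1]
cv2.imwrite("pics/c3.png",cv2.resize(im,None,fx=5,fy=5,interpolation=cv2.INTER_CUBIC))
```

```text
(no output)
```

View pics/c3.png

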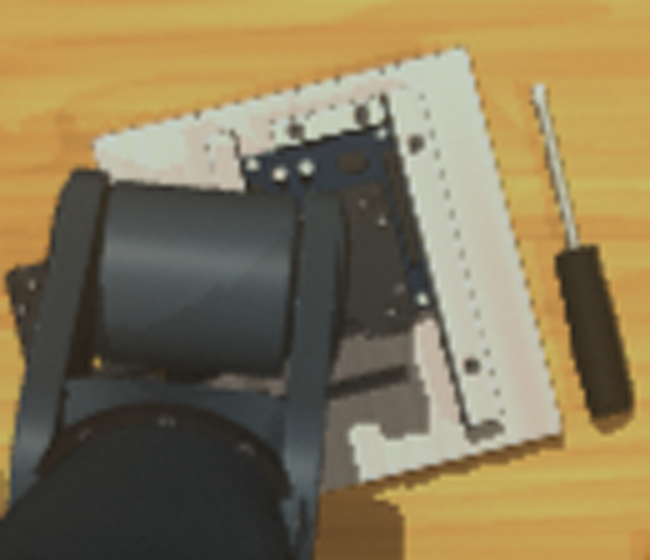

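The board is now against the fixed jaw, along the line (385,130)–(430,310), and the force rose sharply, so it is nipped. I'll firm it up slightly, back off and inspect.

Call:
drive_tool(
  deltas="0 0.2 -1 0 0; 0 0.4 -2 0 0; 0 0.4 -2 0 0",
)

```text
time_s: 10.1
position: [0.5406, 0.0574, 0.0287]
tcp_rot: [[-0.974, -0.228, -0.001], [-0.228, 0.974, 0.005], [-0.0, 0.005, -1.0]]
force: [0.6, 17.8, 3.4]
opening: 0.009
grasp_force: 8.7
```

Call:
drive_tool(
  deltas="0 -3 12 0 0; 0 -6 25 0 0; 0 -6 25 0 0; 0 -6 25 40 0; 0 -6 25 80 0; 20 -50 5 80 0; 40 -90 -20 80 0; 40 -110 -45 80 0; 40 -110 -76 80 0; 40 -110 -76 80 0",
)

```text
time_s: 11.1
position: [0.4317, -0.0253, 0.1089]
tcp_rot: [[-0.974, -0.226, 0.001], [-0.226, 0.974, -0.002], [-0.001, -0.002, -1.0]]
force: [0.9, -0.9, -0.6]
opening: 0.376
grasp_force: 0.0
```

Run:
```python
from h import *
im=imaging.capture("top")[160:272,220:350,::-1]
cv2.imwrite("pics/c4.png",cv2.resize(im,None,fx=5,fy=5,interpolation=cv2.INTER_CUBIC))
```

```text
(no output)
```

View pics/c4.png

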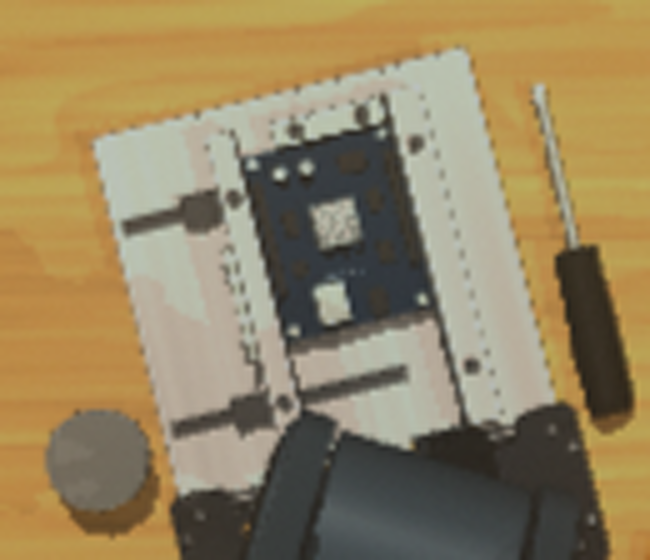

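It looks seated and nipped, with the board filling the space between the jaws. I'll check the stop contact with a gentle touch on its rear edge; earlier contact came at holder x≈-35.

Call:
drive_tool(
  deltas="20 30 0 0 0; 20 64 -0.5 0 0; 20 64 -0.5 -30 0; 20 64 -0.5 -60 0; 20 64 -0.5 -80 0; 20 64 -0.5 -80 0; 20 73 1.6 -80 0; 20 81 3.5 -80 0; 20 84 4.2 -80 0; 20 85 4.4 -80 0;20 85 4.4 -80 0",
)

```text
time_s: 12.25
position: [0.5168, -0.0176, 0.0293]
tcp_rot: [[-0.973, -0.23, 0.001], [-0.23, 0.973, -0.0], [-0.001, -0.001, -1.0]]
force: [0.3, -0.3, -0.2]
opening: 0.23
grasp_force: 0.0
```

Call:
drive_tool(
  deltas="20 0.5 0.1 0 0; 20 1 0.2 0 0; 20 1.5 0.3 0 0;20 1.5 0.3 0 0",
)

```text
time_s: 12.65
position: [0.5178, -0.0173, 0.0287]
tcp_rot: [[-0.973, -0.23, -0.0], [-0.23, 0.973, 0.0], [0.0, 0.0, -1.0]]
force: [-0.0, -0.0, 0.5]
opening: 0.229
grasp_force: 0.0
```

Call:
drive_tool(
  deltas="20 1 0.2 0 0; 20 1.5 0.3 0 0;20 1.5 0.3 0 0",
)

```text
time_s: 12.95
position: [0.5193, -0.017, 0.0286]
tcp_rot: [[-0.973, -0.23, -0.0], [-0.23, 0.973, 0.0], [0.0, 0.0, -1.0]]
force: [0.7, -0.3, 0.6]
opening: 0.232
grasp_force: 0.1
```

Call:
drive_tool(
  deltas="20 0.7 0.2 0 0; 20 1 0.2 0 0;20 1 0.2 0 0",
)

```text
time_s: 13.25
position: [0.5194, -0.0168, 0.0285]
tcp_rot: [[-0.973, -0.23, -0.002], [-0.23, 0.973, 0.0], [0.002, 0.001, -1.0]]
force: [-3.6, -1.8, 0.3]
opening: 0.233
grasp_force: 1.4
```

Call:
drive_tool(
  deltas="20 1 0.2 0 0; 20 2 0.4 0 0;20 2 0.4 0 0",
)

```text
time_s: 13.55
position: [0.5196, -0.0165, 0.0284]
tcp_rot: [[-0.973, -0.231, -0.006], [-0.231, 0.973, 0.0], [0.006, 0.002, -1.0]]
force: [-6.0, -4.8, 3.1]
opening: 0.232
grasp_force: 3.4
```

Call:
drive_tool(
  deltas="20 -8 -2 0 0; 20 -20 -4.5 0 0; 20 -20 -4.5 0 0; 20 -20 -4.5 40 0; 20 -20 -4.5 80 0; 20 -60 -10 90 0; 20 -100 -20 90 0; 20 -130 -30 90 0; 20 -130 -30 90 0",
)

```text
time_s: 14.45
position: [0.3884, -0.0457, 0.1189]
tcp_rot: [[-0.974, -0.228, -0.004], [-0.228, 0.974, 0.002], [0.003, 0.002, -1.0]]
force: [-0.7, -0.2, -1.1]
opening: 0.232
grasp_force: 0.0
```

Run:
```python
from h import *
im=imaging.capture("top")[170:240,255:320,::-1]
cv2.imwrite("pics/c5.png",cv2.resize(im,None,fx=8,fy=8,interpolation=cv2.INTER_CUBIC))
```

```text
(no output)
```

View pics/c5.png

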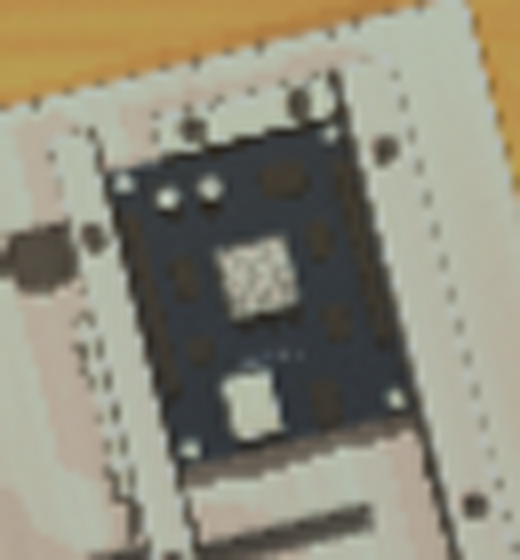

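The board is square, tight to the stop at the top from (110,170) to (345,125), and flush with both jaws.

```bash
python3 -c "
from rig import bot
print(bot.hand_in())"
```

```text
the job is handed in; nothing more can be done
None
```

The board is up against the end stop and clamped square between the jaws with no visible gap; nothing else on the bench was touched, and I handed the job in at about 14.5 s.

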